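# Tap the cardboard stars home in the candle cans

### The job

Three gold cans on the table hold a cardboard star that still stands proud of the rim. With the fingertips, gently push each star straight down until it is flush with its rim, in order from the lowest of these three cans to the tallest. Do not lift, tip or shift the cans, and leave everything else where it is.

Things in the scene. Friction and masses are not known exactly. Their poses are not given: they have to be found in the camera images.
- can_low: The lowest of the three gold cans that hold a cardboard star: open on top, loose, light (about 180 g with its star), 100 mm across, 60 mm high to the rim. Origin: centre of its underside, z up.
- top_low (a point): The spot to tap: centre of the top face of the star in the lowest can, a solid round core 30 mm across with six 4 mm ribs running out to the wall, all level. It moves with the star; flush = 60 mm above the can's underside.
- star_low (a joint): How far that star has been pushed down into its can, in m: at 0 it stands 14 mm above the rim, at 0.014 it is flush with the rim and sits on a springy pad on the can's floor. Pushed on, star and pad give together about 1 mm for each 4 N, up to 6 mm, and spring back up when let go; this reading does not count that give. It starts 9 to 14 mm proud. It slides straight down with a steady rub of about 3 N and stays where it is left.
- can_mid: The middle-height of the three gold cans that hold a cardboard star: open on top, loose, light (about 210 g with its star), 85 mm across, 100 mm high to the rim. Origin: centre of its underside, z up.
- top_mid (a point): The spot to tap: centre of the top face of the star in the middle-height can, a solid round core 30 mm across with six 4 mm ribs running out to the wall, all level. It moves with the star; flush = 100 mm above the can's underside.
- star_mid (a joint): How far that star has been pushed down into its can, in m: at 0 it stands 14 mm above the rim, at 0.014 it is flush with the rim and sits on a springy pad on the can's floor. Pushed on, star and pad give together about 1 mm for each 4 N, up to 6 mm, and spring back up when let go; this reading does not count that give. It starts 9 to 14 mm proud. It slides straight down with a steady rub of about 3 N and stays where it is left.
- can_tall: The tallest of the three gold cans that hold a cardboard star: open on top, loose, light (about 240 g with its star), 75 mm across, 145 mm high to the rim. Origin: centre of its underside, z up.
- top_tall (a point): The spot to tap: centre of the top face of the star in the tallest can, a solid round core 30 mm across with six 4 mm ribs running out to the wall, all level. It moves with the star; flush = 145 mm above the can's underside.
- star_tall (a joint): How far that star has been pushed down into its can, in m: at 0 it stands 14 mm above the rim, at 0.014 it is flush with the rim and sits on a springy pad on the can's floor. Pushed on, star and pad give together about 1 mm for each 4 N, up to 6 mm, and spring back up when let go; this reading does not count that give. It starts 9 to 14 mm proud. It slides straight down with a steady rub of about 3 N and stays where it is left.
- empty_can: Bystander: empty open gold can with nothing in it, 75 mm across, 85 mm high. Origin: centre of its underside.
- candle: Bystander: finished candle, a gold can 85 mm across and 60 mm high filled with solid off-white wax to 9 mm below the rim, with a thin stub of wick in the middle. Origin: centre of its underside.
- spare_star: Bystander: loose cardboard star standing on the table without a can, 76 mm across, 60 mm high. Origin: centre of its underside.
- tape_roll: Bystander: cardboard-brown roll lying flat, 100 mm across, 48 mm high. Origin: centre of its underside.
- brush: Bystander: hand brush lying on the table, under 40 mm high. Origin: on its underside.
- kettle: Bystander: green enamel kettle with bail handle, 176 mm across the body, spout reaching 160 mm from its middle along its -x, 211 mm high. Origin: centre of its underside.
There are look-alikes about, which are no part of the job. What is shaped like the can_tall but blue or red is not meant.

How it is judged:
By the outcome, as a careful person would: the job done as asked, in the order asked, and still so for the second after the job is handed in, with the robot touching nothing.
It also fails if it takes over 58 s, if anything falls off the work surface, if the arm or the gripper's body presses on something with over 40 N, if the wrist force passes 120 N, or if a joint passes its speed limit or range.

### The arm

A 7-joint arm with a two-finger parallel gripper is mounted at the origin on the work surface. World frame = base frame: x ahead of the robot, y to its left, z up, the work surface at z = 0. Lengths are in m, angles in rad, forces in N, time in s.
With the tool pointing down it reaches from about 0.4 to 0.875 m from the base axis. Payload 19.3 kg.
Tool frame: the origin (TCP) lies midway between the tips of the shut fingers; the grasp point (between the pads) lies 19 mm behind it; x points along the fingers, y is the direction in which the jaws open and shut, and the axes are right-handed (so a half turn about x gives the same grasp; the last joint's range is limited). The gripper opens to 85 mm and grips with 20 to 120 N. Pads are 22 mm wide; open, the fingers measure 114 mm over their backs; the gripper's body (76 mm by 85 mm) begins 54 mm behind the grasp point. The pads swing forward as they close: fully open they stand 13 mm farther back than shut.
Start: joints at [-1.181, 0.521, -0.036, 1.599, 0.021, 1.021, -0.113], TCP at [0.277, 0.56, 0.231] pointing down, gripper open.
Joint ranges: [-2.91, 2.91], [-0.3, 2.13], [-1.5, 1.42], [0.17, 2.43], [-1.26, 4.41], [0.16, 1.93], [-2.52, 2.52]. Speed limits (rad/s): [1.89, 1.89, 2.39, 2.39, 3.01, 3.01, 3.01].

### API

Orientations are given as [roll, pitch, yaw] about the fixed x, y, z axes, in that order (R = Rz(yaw) Ry(pitch) Rx(roll)).
In Python, from workcell import telemetry, vision, workorder gives the robot as it stands. The module is installed in compiled form; this text tells all that it offers.
- The arm moves only by the tool play_rows, never from a script. Its argument "deltas" is a list of rows, each a list of 7 numbers: the shift along the world's x, y, z in mm, then the turn, a rotation vector about the world's x, y, z in degrees, then the finger opening in mm, from 0 to 85.4. In form: [[x, y, z, wx, wy, wz, jaw], ...]. A call has 1 to 8 rows; each row shifts and turns the commanded pose from where the row before left it; what a row does not reach is not made up. A row lasts 1/8 s, in which the tool goes at most 62.5 mm and 10.7 degrees, less where a joint would pass 70% of its speed; a pose out of reach is approached as far as the arm can. A call with a gripper value outside its range is refused whole. The fingers move at their own pace and stop on an object; "grip_force" is the grip in N (left out, the last holds). Time passes only in rows, so rows that do not move let the fingers close. It gives the time, the measured TCP pose, the force and the opening at its end, in the units of the state.
- telemetry.observe(): the state, without advancing time (a new reading comes with each control period).
- vision.grab_frame(name): name is "scene" or "top" or "wrist"; returns the picture (384x512x3 uint8, red, green, blue); there is no depth.
- vision.camera_info(name): a dict with "mtx" (3x3 intrinsics, pixels), "rvec" (rotation vector, rad) and "tvec" (3), from world to camera coordinates, as OpenCV has them. Camera axes: x right, y down, z forward; pixel columns grow to the right and rows downward; lengths in m; the calibration is good to about 2 mm. A picture is of the moment at which its call begins: read the wrist's pose just before it. camera_info takes no time and is no camera call; for the wrist camera it gives the pose at the moment of the call.
- workorder.job_done(): hands the job in, once; it reports no verdict.
The state is a dict: "clock": time; "qpos": joint angles; "qd": joint speeds; "joint_efforts": joint torques, N m; "position": TCP position; "tool_rot": TCP orientation; "force": force on the tool from outside, world axes, zero at the start; "moment": the same for the moment, N m; "grip_width": finger opening in m.
Only numpy, scipy, OpenCV 4.12 (cv2) and the standard library are available. Lean on these libraries where they do the work, as an engineer would, in place of code of your own. Each camera call takes 0.05 s, during which the arm holds its last target. There are 200 camera calls.

## Working session

There is one attempt and no reset: what is moved stays moved. The work goes in short steps, Python scripts to look and compute and a tool call to move; the robot and the scene stay as the last step left them, time stands still between calls to the robot, and variables do not carry over. Pictures are saved under pics/ and viewed, about 8 in all and at most 12, crops included, and the job is handed in when it is done.

Besides the shell and the picture viewer there is one more tool, called after ">>>" as name(argument=value, ...), one argument or row to a line, values as JSON. play_rows: Moves the arm, as the interface text tells. Its arguments: {"type":"object","properties":{"deltas":{"type":"array","items":{"type":"array","items":{"type":"number"}}},"grip_force":{"type":"number"}},"required":["deltas"]}

```bash
mkdir -p pics; python3 - <<'E'
from workcell import telemetry, vision
import cv2,numpy as np
s=telemetry.observe(); print({k:np.round(v,3).tolist() for k,v in s.items()})
for n in("scene","top"):
    im=vision.grab_frame(n); cv2.imwrite(f"pics/{n}0.png",im[:,:,::-1])
    c=vision.camera_info(n); R=cv2.Rodrigues(np.array(c["rvec"]))[0]
    print(n,np.round(c["mtx"],1).tolist(),np.round(-R.T@np.array(c["tvec"]).ravel(),3),np.round(R,2).tolist())
a=cv2.imread("pics/top0.png");cv2.imwrite("pics/top0b.png",cv2.resize(a,(800,600),interpolation=cv2.INTER_CUBIC))
a=cv2.imread("pics/scene0.png");cv2.imwrite("pics/scene0b.png",cv2.resize(a,(800,600),interpolation=cv2.INTER_CUBIC))
E
```

```text
{'clock': 0.0, 'qpos': [-1.181, 0.522, -0.036, 1.6, 0.021, 1.021, -0.113], 'qd': [0.001, -0.0, 0.001, 0.0, 0.002, 0.0, -0.0], 'joint_efforts': [-0.0, -92.711, 1.979, -36.993, 0.018, 0.008, 0.0], 'position': [0.277, 0.56, 0.231], 'tool_rot': [-1.46, 1.57, -1.92], 'force': [-0.523, -0.649, 0.304], 'moment': [-0.004, -0.003, 0.008], 'grip_width': 0.085}
scene [[380.3, 0.0, 248.0], [0.0, 380.3, 187.3], [0.0, 0.0, 1.0]] [ 1.171 -0.49   1.281] [[0.62, 0.78, 0.01], [0.63, -0.5, -0.59], [-0.46, 0.37, -0.81]]
top [[353.9, 0.0, 258.2], [0.0, 353.9, 194.8], [0.0, 0.0, 1.0]] [0.395 0.009 1.418] [[-0.01, -1.0, -0.0], [-0.99, 0.01, -0.11], [0.11, 0.0, -0.99]]
```

View pics/top0b.png

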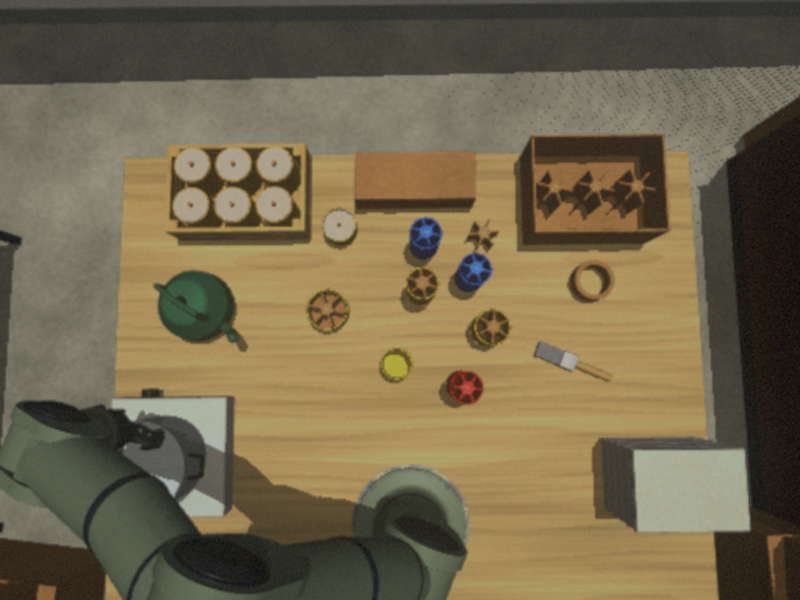

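View pics/scene0b.png

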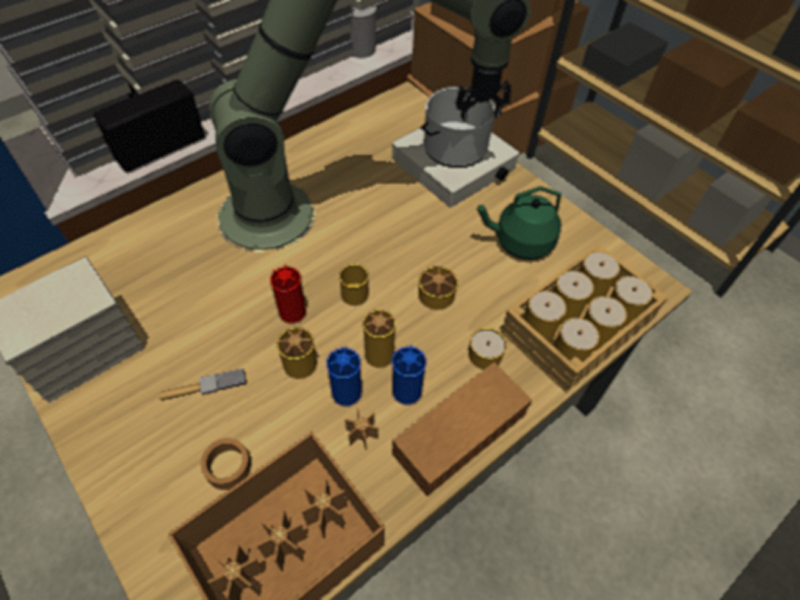

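The gold cans with stars, in 800x600 pixels of the top view, are low (328,311), mid (491,328) and tall (421,285). The same three in the scene view are (437,285), (297,350) and (379,335). Two blue cans, one red can and the starless yellow can (396,365) are look-alikes or bystanders. I'll confirm this in an enlarged crop.

```bash
cat > h.py <<'E'
import numpy as np,cv2
from workcell import vision,telemetry
def cam(n):
    c=vision.camera_info(n); return np.array(c["mtx"],float),np.array(c["rvec"],float).reshape(3,1),np.array(c["tvec"],float).reshape(3,1)
def proj(n,P):
    K,r,t=cam(n); return cv2.projectPoints(np.array(P,float).reshape(-1,3),r,t,K,None)[0].reshape(-1,2)
def plane(n,uv,z):
    K,r,t=cam(n); R=cv2.Rodrigues(r)[0]; C=-R.T@t; d=R.T@np.linalg.inv(K)@np.array([uv[0],uv[1],1.]).reshape(3,1)
    return (C+d*(z-C[2])/d[2]).ravel()
def ring(x,y,z,r): 
    a=np.linspace(0,2*np.pi,60); return np.c_[x+r*np.cos(a),y+r*np.sin(a),0*a+z]
E
python3 - <<'E'
from h import *
f=.64
T={'low':((328,311),(437,278),.06,.05),'mid':((491,328),(297,340),.10,.0425),'tall':((421,285),(379,322),.145,.0375)}
rows=[]
for n,(a,b,h,r) in T.items():
    row=[]
    ps=plane('top',np.array(a)*f,h+.012); pq=plane('scene',np.array(b)*f,h+.012); print(n,ps.round(4),pq.round(4))
    p=(ps+pq)/2
    for c in('top','scene'):
        im=cv2.imread(f'pics/{c}0.png'); u=proj(c,[*p[:2],h])[0]; o=np.round(u-22).astype(int)
        k=cv2.resize(im[o[1]:o[1]+44,o[0]:o[0]+44],(264,264),interpolation=cv2.INTER_CUBIC)
        for P,col in((ring(*p[:2],h,r),(255,0,255)),(ring(*p[:2],0,r),(255,255,0))):
            cv2.polylines(k,[np.int32((proj(c,P)-o+.5)*6)],True,col,1)
        row.append(k)
    rows.append(np.vstack(row))
cv2.imwrite('pics/crop1.png',np.hstack(rows))
E
```

```text
low [0.525  0.1944 0.072 ] [0.5311 0.1953 0.072 ]
mid [ 0.4771 -0.1967  0.112 ] [ 0.4873 -0.1988  0.112 ]
tall [ 0.5749 -0.0311  0.157 ] [ 0.5887 -0.0387  0.157 ]
```

View pics/crop1.png

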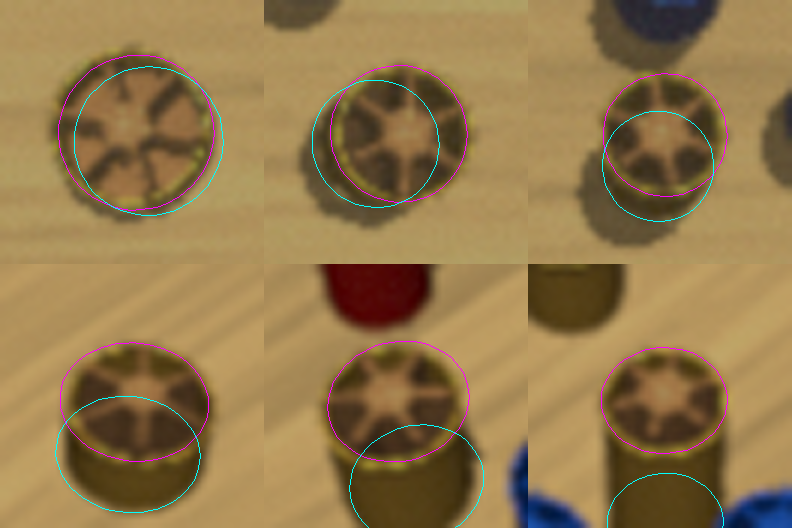

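The crops confirm low, mid and tall: all three are gold and hold a star. The rim overlays match to about 2–3 mm. Next I lift clear of the pot, shut the fingers and travel above the low can.

>>> play_rows(
  deltas=[
    [0, 0, 40, 0, 0, 0, 0],
    [0, 0, 50, 0, 0, 0, 0],
    [10, -30, 20, 0, 0, 0, 0],
    [30, -45, 0, 0, 0, 0, 0],
    [30, -45, 0, 0, 0, 0, 0],
    [30, -45, 0, 0, 0, 0, 0],
    [30, -45, 0, 0, 0, 0, 0],
    [30, -45, 0, 0, 0, 0, 0],
  ],
  grip_force=20,
)

```text
clock: 1.1
position: [0.438, 0.3034, 0.3412]
tool_rot: [-2.064, 1.571, -2.524]
force: [0.7, 0.8, 0.2]
grip_width: -0.0001
```

>>> play_rows(
  deltas=[
    [30, -36, -10, 0, 0, 0, 0],
    [30, -36, -30, 0, 0, 0, 0],
    [29, -36, -30, 0, 0, 0, 0],
    [0, 0, -30, 0, 0, 0, 0],
    [0, 0, 0, 0, 0, 0, 0],
  ],
)

```text
clock: 1.72
position: [0.5254, 0.1965, 0.2396]
tool_rot: [-2.23, 1.567, -2.69]
force: [-0.5, 0.8, 0.9]
grip_width: -0.0002
```

```bash
cat > look.py <<'E'
from h import *
import sys
n,x,y,h,r=sys.argv[1],*map(float,sys.argv[2:6])
s=telemetry.observe(); c=cam('wrist')
im=vision.grab_frame('wrist')[:,:,::-1].copy(); cv2.imwrite(f'pics/{n}raw.png',im)
print(s['position'],s['tool_rot'],s['force'])
R=cv2.Rodrigues(c[1])[0]; print('cam',(-R.T@c[2]).ravel().round(3),R[2].round(2))
for P,col in((ring(x,y,h,r),(255,0,255)),(ring(x,y,h+.012,.015),(0,255,0)),(ring(x,y,0,r),(255,255,0))):
    cv2.polylines(im,[np.int32(proj('wrist',P))],True,col,1)
print('tcp px',proj('wrist',[s['position']]),'centre',proj('wrist',[x,y,h+.012]))
cv2.imwrite(f'pics/{n}.png',cv2.resize(im,(800,600)))
E
python3 look.py w1 .528 .195 .06 .05
```

```text
[0.52540741 0.19649784 0.23956077] [-2.23001339  1.56682992 -2.69027352] [-0.54678652  0.80970832  0.90129896]
cam [0.464 0.228 0.383] [ 0.24 -0.12 -0.96]
tcp px [[251.66114679 241.92277605]] centre [[252.51215357 173.49412809]]
```

View pics/w1.png

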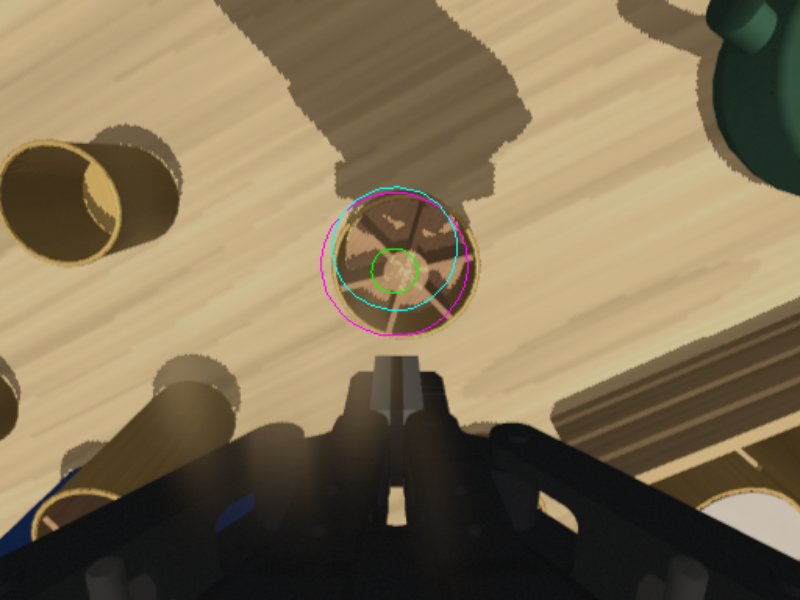

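```bash
python3 - <<'E'
from h import *
f=.64
p=lambda a,b,z:plane('wrist',(a*f,b*f),z).round(4)
print(p(406,266,.06),p(395,264,.06),'core',p(401,271,.072))
print('tip edges',p(397,357,.2396),p(372,357,.2396),p(420,357,.2396))
s=telemetry.observe()
from scipy.spatial.transform import Rotation as Rr
print(Rr.from_euler('xyz',s['tool_rot']).as_matrix().round(3))
E
```

```text
[0.5307 0.2023 0.06  ] [0.5262 0.1962 0.06  ] core [0.5298 0.1988 0.072 ]
tip edges [0.5193 0.2009 0.2396] [0.5157 0.1937 0.2396] [0.5226 0.2075 0.2396]
[[-0.001  0.444  0.896]
 [-0.001  0.896 -0.444]
 [-1.    -0.001 -0.001]]
```

The wrist view at 800x600 shows the low can's rim centred at (406,266) and its core at (401,271). That puts the can at about (0.530, 0.199). I go there, descend to 95 mm and check.

>>> play_rows(
  deltas=[
    [5, 3, -40, 0, 0, 0, 0],
    [0, 0, -50, 0, 0, 0, 0],
    [0, 0, -40, 0, 0, 0, 0],
    [0, 0, -14, 0, 0, 0, 0],
    [0, 0, 0, 0, 0, 0, 0],
  ],
)

```text
clock: 2.4
position: [0.5317, 0.2006, 0.0981]
tool_rot: [1.083, 1.57, 0.623]
force: [-0.5, -0.3, 0.1]
grip_width: 0.0002
```

```bash
python3 look.py w2 .530 .199 .06 .05
```

```text
[0.53167238 0.20060143 0.09810916] [1.08264422 1.57040654 0.62331235] [-0.53408815 -0.31111394  0.09970383]
cam [0.469 0.231 0.241] [ 0.25 -0.12 -0.96]
tcp px [[252.96256044 242.35268372]] centre [[249.25183142 221.50497775]]
```

View pics/w2.png

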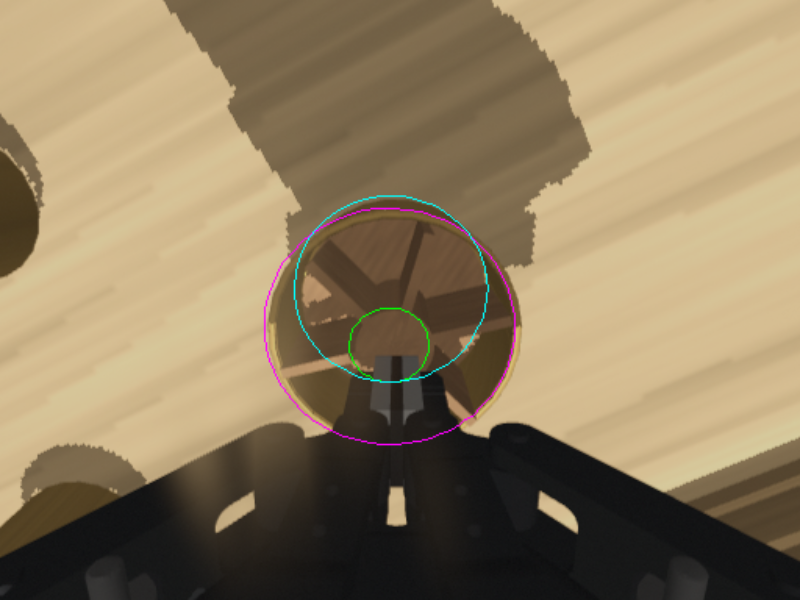

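The overlay fits to 2 mm and the tip is over the core at (393,345). I push gently now.

>>> play_rows(
  deltas=[
    [0, 0, -12, 0, 0, 0, 0],
    [0, 0, -8, 0, 0, 0, 0],
    [0, 0, -3, 0, 0, 0, 0],
    [0, 0, -3, 0, 0, 0, 0],
    [0, 0, -3, 0, 0, 0, 0],
    [0, 0, -2, 0, 0, 0, 0],
    [0, 0, -2, 0, 0, 0, 0],
    [0, 0, 0, 0, 0, 0, 0],
  ],
)

```text
clock: 3.45
position: [0.5315, 0.2001, 0.0642]
tool_rot: [0.617, 1.571, 0.157]
force: [1.1, -0.1, 2.0]
grip_width: -0.0002
```

>>> play_rows(
  deltas=[
    [0, 0, -1.5, 0, 0, 0, 0],
    [0, 0, -1.5, 0, 0, 0, 0],
    [0, 0, -1, 0, 0, 0, 0],
    [0, 0, -1, 0, 0, 0, 0],
    [0, 0, 0, 0, 0, 0, 0],
  ],
)

```text
clock: 4.08
position: [0.5314, 0.2001, 0.0592]
tool_rot: [-1.344, 1.571, -1.803]
force: [0.9, -0.2, 2.8]
grip_width: 0.0
```

>>> play_rows(
  deltas=[
    [0, 0, -0.7, 0, 0, 0, 0],
    [0, 0, -0.7, 0, 0, 0, 0],
    [0, 0, 0, 0, 0, 0, 0],
  ],
)

```text
clock: 4.45
position: [0.5315, 0.2001, 0.0581]
tool_rot: [0.835, 1.571, 0.375]
force: [-0.6, 0.0, 7.7]
grip_width: -0.0
```

The force rose from about 3 N of rub to 7.7 N at 1.9 mm below flush, which matches the 4 N/mm pad. The low star is seated. I retreat and go to the mid can.

>>> play_rows(
  deltas=[
    [0, 0, 6, 0, 0, 0, 0],
    [0, 0, 30, 0, 0, 0, 0],
    [0, 0, 55, 0, 0, 0, 0],
    [0, 0, 60, 0, 0, 0, 0],
    [0, -20, 60, 0, 0, 0, 0],
    [-5, -45, 0, 0, 0, 0, 0],
    [-5, -50, 0, 0, 0, 0, 0],
    [-5, -50, 0, 0, 0, 0, 0],
  ],
)

```text
clock: 5.45
position: [0.5158, 0.0339, 0.2684]
tool_rot: [1.939, 1.571, 1.479]
force: [0.6, 0.6, 0.0]
grip_width: 0.0004
```

>>> play_rows(
  deltas=[
    [-7, -50, 0, 0, 0, 0, 0],
    [-7, -50, 0, 0, 0, 0, 0],
    [-7, -50, 0, 0, 0, 0, 0],
    [-7, -50, 0, 0, 0, 0, 0],
    [-7, -33, 0, 0, 0, 0, 0],
    [0, 0, -10, 0, 0, 0, 0],
    [0, 0, 0, 0, 0, 0, 0],
  ],
)

```text
clock: 6.32
position: [0.481, -0.1969, 0.2575]
tool_rot: [3.131, 1.569, 2.671]
force: [0.7, 0.6, 0.3]
grip_width: -0.0001
```

```bash
python3 look.py w3 .482 -.198 .10 .0425
```

```text
[ 0.48103797 -0.1969035   0.25753671] [3.13089319 1.56923129 2.67142264] [0.65227195 0.60145831 0.26530578]
cam [ 0.419 -0.166  0.4  ] [ 0.25 -0.12 -0.96]
tcp px [[252.68922533 242.96368099]] centre [[252.39579913 177.28415797]]
```

View pics/w3.png

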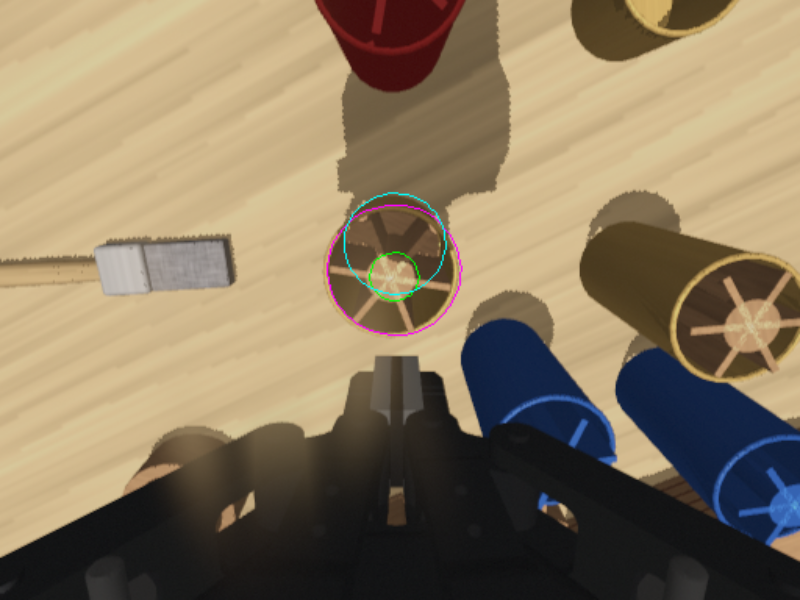

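The rim overlay in wrist pixels, centred near (392,271), is within about 1 mm laterally. I shift −2 mm in y, descend and check.

>>> play_rows(
  deltas=[
    [0, -2, -40, 0, 0, 0, 0],
    [0, 0, -50, 0, 0, 0, 0],
    [0, 0, -28, 0, 0, 0, 0],
    [0, 0, -6, 0, 0, 0, 0],
    [0, 0, 0, 0, 0, 0, 0],
  ],
)

```text
clock: 7.0
position: [0.4818, -0.1993, 0.1349]
tool_rot: [0.411, 1.57, -0.049]
force: [-0.7, -0.2, 1.3]
grip_width: 0.0001
```

```bash
python3 look.py w4 .481 -.199 .10 .0425
```

```text
[ 0.48184338 -0.19933838  0.13485814] [ 0.41056501  1.57034924 -0.04851914] [-0.74014467 -0.24295931  1.3420209 ]
cam [ 0.419 -0.169  0.278] [ 0.25 -0.12 -0.96]
tcp px [[253.5892446  242.73623178]] centre [[253.42598613 223.73797128]]
```

View pics/w4.png

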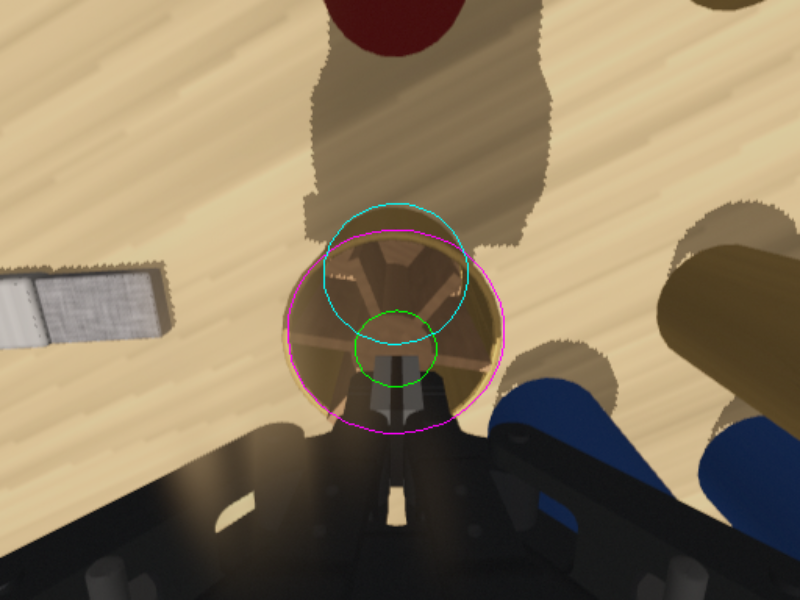

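The rim in the image spans 284–502, about 1.2 mm left of the overlay. I nudge slightly and push.

>>> play_rows(
  deltas=[
    [-1, -1, -10, 0, 0, 0, 0],
    [0, 0, -8, 0, 0, 0, 0],
    [0, 0, -3, 0, 0, 0, 0],
    [0, 0, -3, 0, 0, 0, 0],
    [0, 0, -3, 0, 0, 0, 0],
    [0, 0, -3, 0, 0, 0, 0],
    [0, 0, -2, 0, 0, 0, 0],
    [0, 0, 0, 0, 0, 0, 0],
  ],
)

```text
clock: 8.05
position: [0.4804, -0.2007, 0.1021]
tool_rot: [-2.865, 1.571, 2.958]
force: [-1.2, 0.9, 1.6]
grip_width: -0.0003
```

>>> play_rows(
  deltas=[
    [0, 0, -1, 0, 0, 0, 0],
    [0, 0, -1, 0, 0, 0, 0],
    [0, 0, -1, 0, 0, 0, 0],
    [0, 0, -0.5, 0, 0, 0, 0],
    [0, 0, 0, 0, 0, 0, 0],
  ],
)

```text
clock: 8.68
position: [0.4804, -0.2007, 0.0987]
tool_rot: [-0.021, 1.571, -0.481]
force: [-0.7, 0.2, 5.4]
grip_width: 0.0001
```

>>> play_rows(
  deltas=[
    [0, 0, -0.5, 0, 0, 0, 0],
    [0, 0, -0.3, 0, 0, 0, 0],
    [0, 0, 0, 0, 0, 0, 0],
  ],
)

```text
clock: 9.05
position: [0.4805, -0.2008, 0.0981]
tool_rot: [0.187, 1.57, -0.272]
force: [-0.2, 0.4, 6.7]
grip_width: -0.0
```

The mid star is seated, with 6.7 N at 1.9 mm below flush. On to the tall can.

>>> play_rows(
  deltas=[
    [0, 0, 6, 0, 0, 0, 0],
    [0, 0, 30, 0, 0, 0, 0],
    [0, 0, 55, 0, 0, 0, 0],
    [0, 0, 55, 0, 0, 0, 0],
    [0, 0, 56, 0, 0, 0, 0],
    [25, 41, 0, 0, 0, 0, 0],
    [25, 41, 0, 0, 0, 0, 0],
    [25, 41, 0, 0, 0, 0, 0],
  ],
)

```text
clock: 10.05
position: [0.5558, -0.0763, 0.3003]
tool_rot: [0.608, 1.571, 0.148]
force: [0.2, -0.5, 0.0]
grip_width: 0.0002
```

>>> play_rows(
  deltas=[
    [26, 43, 0, 0, 0, 0, 0],
    [0, 0, 0, 0, 0, 0, 0],
    [0, 0, 0, 0, 0, 0, 0],
  ],
)

```text
clock: 10.42
position: [0.581, -0.0351, 0.2998]
tool_rot: [-2.01, 1.57, -2.471]
force: [-0.4, 0.8, 0.3]
grip_width: 0.0003
```

```bash
python3 look.py w5 .582 -.035 .145 .0375
```

```text
[ 0.58098625 -0.03514691  0.29980758] [-2.01048992  1.57000499 -2.4705544 ] [-0.37598205  0.75019365  0.28300743]
cam [ 0.519 -0.004  0.443] [ 0.25 -0.12 -0.96]
tcp px [[254.39363345 243.16865558]] centre [[254.60033181 177.36983887]]
```

View pics/w5.png

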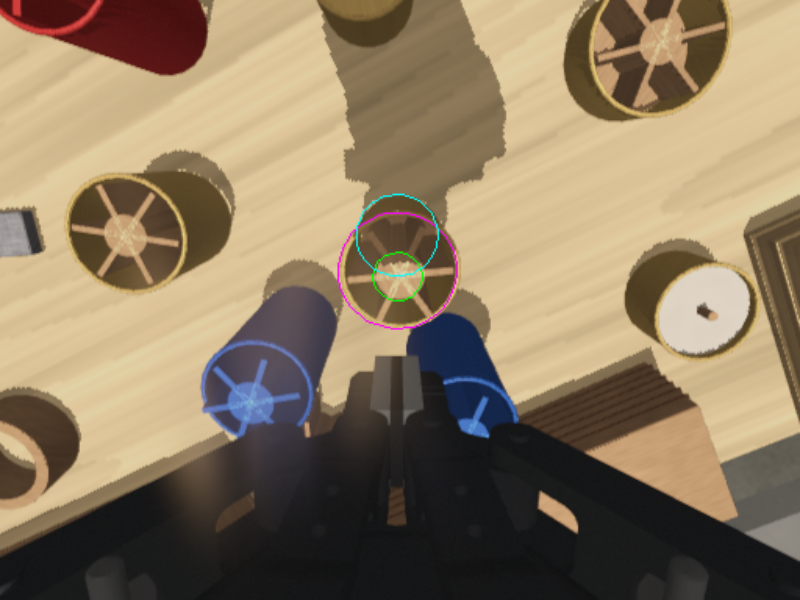

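The overlay fits the tall can's rim within 1 px, with the core at (399,278). The pushed low star (660,40) and mid star (125,233) look flush. I descend and check from near.

>>> play_rows(
  deltas=[
    [1, 0, -40, 0, 0, 0, 0],
    [0, 0, -50, 0, 0, 0, 0],
    [0, 0, -25, 0, 0, 0, 0],
    [0, 0, -6, 0, 0, 0, 0],
    [0, 0, 0, 0, 0, 0, 0],
  ],
)

```text
clock: 11.1
position: [0.5825, -0.0353, 0.1797]
tool_rot: [0.239, 1.57, -0.222]
force: [-0.2, 0.1, -0.1]
grip_width: 0.0002
```

```bash
python3 look.py w6 .582 -.035 .145 .0375
```

```text
[ 0.5825127  -0.03534714  0.17967077] [ 0.23901262  1.57014977 -0.22176798] [-0.22527695  0.06715315 -0.07180331]
cam [ 0.52  -0.005  0.322] [ 0.25 -0.12 -0.96]
tcp px [[252.88641506 242.9298095 ]] centre [[253.0651424  224.50481995]]
```

View pics/w6.png

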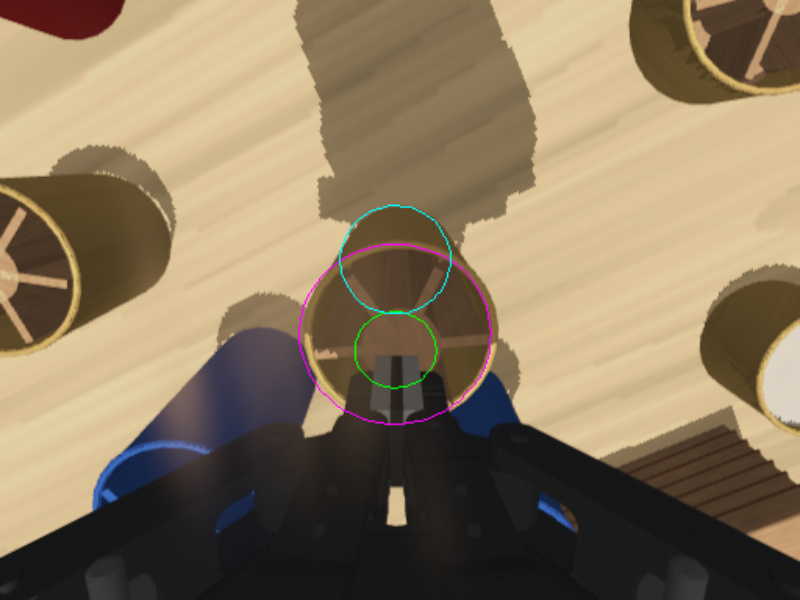

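The rim spans 303–497, about 1–2 mm right of the tip, so I nudge +1 mm in x and y and push.

>>> play_rows(
  deltas=[
    [0.5, 1, -10, 0, 0, 0, 0],
    [0, 0, -8, 0, 0, 0, 0],
    [0, 0, -3, 0, 0, 0, 0],
    [0, 0, -3, 0, 0, 0, 0],
    [0, 0, -3, 0, 0, 0, 0],
    [0, 0, -3, 0, 0, 0, 0],
    [0, 0, -2, 0, 0, 0, 0],
    [0, 0, 0, 0, 0, 0, 0],
  ],
)

```text
clock: 12.15
position: [0.5829, -0.0337, 0.1468]
tool_rot: [-0.866, 1.571, -1.325]
force: [0.9, -0.4, 2.3]
grip_width: 0.0
```

>>> play_rows(
  deltas=[
    [0, 0, -1, 0, 0, 0, 0],
    [0, 0, -1, 0, 0, 0, 0],
    [0, 0, -1, 0, 0, 0, 0],
    [0, 0, -0.7, 0, 0, 0, 0],
    [0, 0, 0, 0, 0, 0, 0],
  ],
)

```text
clock: 12.78
position: [0.5831, -0.0337, 0.1434]
tool_rot: [0.485, 1.57, 0.025]
force: [-0.0, 0.3, 6.5]
grip_width: 0.0
```

6.5 N at 1.6 mm below flush means the tall star is seated. I retreat and verify.

>>> play_rows(
  deltas=[
    [0, 0, -0.3, 0, 0, 0, 0],
    [0, 0, 0, 0, 0, 0, 0],
    [0, 0, 6, 0, 0, 0, 0],
    [0, 0, 30, 0, 0, 0, 0],
    [0, 0, 55, 0, 0, 0, 0],
    [0, 0, 55, 0, 0, 0, 0],
    [-20, 0, 45, 0, 0, 0, 0],
    [-50, 0, 0, 0, 0, 0, 0],
  ],
)

```text
clock: 13.78
position: [0.5138, -0.0337, 0.3364]
tool_rot: [0.473, 1.566, 0.013]
force: [-0.8, -0.8, -0.4]
grip_width: 0.0001
```

>>> play_rows(
  deltas=[
    [-50, 0, 0, 0, 0, 0, 0],
    [-30, 0, 0, 0, 0, 0, 0],
    [0, 0, 0, 0, 0, 0, 0],
  ],
)

```text
clock: 14.15
position: [0.4314, -0.0338, 0.3345]
tool_rot: [1.212, 1.57, 0.753]
force: [0.0, -0.3, 0.7]
grip_width: 0.0002
```

```bash
python3 - <<'E'
from h import *
o=cv2.imread('pics/scene0.png'); n=vision.grab_frame('scene')[:,:,::-1].copy(); cv2.imwrite('pics/scene1.png',n)
f=lambda i:cv2.resize(i[155:275,150:330],(800,533),interpolation=cv2.INTER_CUBIC)
cv2.imwrite('pics/cmp.png',np.vstack([cv2.resize(f(o),(450,300)),cv2.resize(f(n),(450,300))]))
print(telemetry.observe()['position'])
E
```

```text
[ 0.43264914 -0.03364503  0.33444205]
```

View pics/cmp.png

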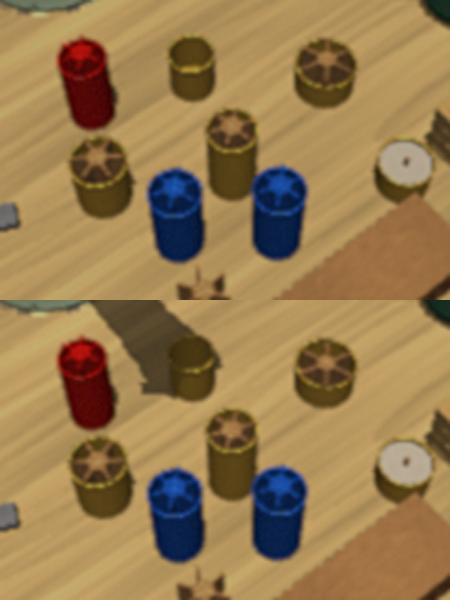

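The before/after crop shows the three stars (325,370), (98,460) and (232,428) now level with their rims. The cans and everything else in the crop are unmoved.

```bash
python3 -c "
from workcell import workorder; print(workorder.job_done())"
```

```text
the job is handed in; nothing more can be done
None
```

I pushed the three stars flush in order (low, mid, tall) with the shut fingertips and handed the job in at about 14.2 s of the 58 s allowed.

- **Force checks:** I pressed each star 1.6 to 1.9 mm past flush, and the last force readings were 7.7, 6.7 and 6.5 N. These match the stated pad stiffness of 4 N/mm, so each star reached its pad. For the tall can I pressed another 0.3 mm after that reading.
- **Final picture:** The before/after crop shows all three stars level with their rims, and no can or neighbouring object visibly moved. The crop does not cover the brush, the tape roll or most of the kettle and spare star.
- **Disagreements:** Only the position estimates differed. The top and scene cameras were 6 to 16 mm apart on each can's centre, because I picked those pixels by eye. I corrected this with close wrist-camera views, down to about 1 to 2 mm. No other check failed.

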